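# Swing the magnifier over the ring and press its light button

## Task

Gently push the swing arm of the bench magnifier round with a fingertip until its lens stands centred over the gold ring, and leave it there. Then press the light button on the back of the magnifier's base right down with a fingertip and let it come up again. Nothing is gripped or lifted, and the jewellery and all the other things on the table stay where they are.

Things in the scene. Friction and masses are not known exactly. Their poses are not given: they have to be found in the camera images.
- magnifier: Bench magnifier, fixed to the table and not tipped or shifted by pushing: round white base (120 mm diameter, 16 mm high) with an aluminium post in its middle. Origin: on the table under the post's axis, z up. Its x axis points from the post to the light button (away from the robot, turned -0.4 to 0.1 rad about z). The post and pivot end 101 mm above the table.
- swing_arm (a joint): Angle (rad) of the horizontal swing arm about the post, -1.4 to 1.5. At 0 the arm points along the base's -x axis (towards the robot); it grows counter-clockwise seen from above, so that the lens, in front of the post, moves to the robot's right (-y). Light dry friction: about 1 N at bar_middle moves it; it stays where left and hardly coasts. It starts near the wax jar, over no jewellery.
- lens_centre (a point): Centre of the round lens, on the swing arm 170 mm from the post's axis, 86 mm above the table. Its white rim measures 87 mm outside and spans 81 to 91 mm above the table.
- bar_middle (a point): Point on the centre line of the arm's aluminium bar, 90 mm from the post's axis, 86 mm above the table: a good place to push sideways. The bar is 12 mm wide, 14 mm high (79 to 93 mm above the table) and runs from a pivot collar of 32 mm diameter to a black cross pin 121 mm from the axis. The space beside it is free down to 30 mm above the table.
- light_button_top (a point): Centre of the top of the light button: white round push button, 24 mm diameter, on a grey housing on the base 78 mm behind the post. It is pressed straight down 6 mm against a spring (4 N fully down) and comes up by itself.
- light_button (a joint): Travel of the light button (m): 0 up, 0.006 fully down.
- gold_ring: Wide openwork gold finger ring, 21 mm diameter, 7 mm high, lying flat and loose on the table; origin at the centre of its underside. It lies 160 to 180 mm from the post's axis, at one of three places round the magnifier; the earring and the bracelet lie at the other two.
- stone_earring: Loose earring, 17 x 31 x 10 mm, a small gold hoop with a gold bead and a blue stone; to be left alone.
- bead_bracelet: Loose round bracelet of beads, 68 mm across, 10 mm high; to be left alone.
- wax_jar: Loose low white round jar, 45 to 52 mm across, up to 24 mm high, among the jewellery; origin under its centre; to be left alone.
- thread_spool: Loose upright spool of thread, 51 mm diameter, 60 mm high, left of the magnifier; origin under its centre; to be left alone.
- cord_spool: Loose spool of cord lying on its side, 72 x 76 x 51 mm, right of and behind the magnifier; to be left alone.
- tumbler: Tall white paper beaker, 104 mm across, 131 mm high, with a straw that sticks out about 70 mm higher; stands fixed at the right of the work, always in the same place; origin under its centre.

How it is judged:
By the outcome, as a careful person would: the job done as asked, in the order asked, and still so for the second after the job is handed in, with the robot touching nothing.
It also fails if it takes over 58 s, if anything falls off the work surface, if the arm or the gripper's body presses on something with over 40 N, if the wrist force passes 120 N, or if a joint passes its speed limit or range.

## Robot

A 6-joint arm with a two-finger parallel gripper is mounted at the origin on a cart in front of the work surface, level with it; the furniture and walls round the work are solid. World frame = base frame: x ahead of the robot, y to its left, z up, the work surface at z = 0. Lengths are in mm, angles in rad, forces in N, time in s.
With the tool pointing down it reaches from about 350 to 775 mm from the base axis. Payload 7.3 kg.
Tool frame: the origin (TCP) lies at the very end of the fingers, on their centre line; the grasp point (between the pads) lies 19 mm behind it; z points along the fingers, y is the line along which they close (so a half turn about z gives the same grasp; the last joint's range is limited). The gripper opens to 92 mm and grips with 3 to 60 N. Pads are 19 mm wide; open, the fingers measure 130 mm over their backs; the gripper's body (75 mm by 190 mm) begins 47 mm behind the grasp point.
Start: joints at [1.061, 0.342, 1.524, -0, 1.275, -0.146], TCP at [186.796, 490.665, 226.741] pointing down, gripper open.
Joint ranges: [-2.53, 2.53], [-0.77, 2.02], [0.04, 2.7], [-1, 4.14], [0.28, 2.66], [-3.11, 3.11]. Speed limits (rad/s): [2.57, 2.57, 3.14, 3.14, 3.14, 3.14].

## Interface

Orientations are given as [roll, pitch, yaw] about the fixed x, y, z axes, in that order (R = Rz(yaw) Ry(pitch) Rx(roll)).
In Python, from plant import bot gives the robot as it stands.
- The arm moves only by the tool jog_arm, never from a script. Its argument "targets" is a list of rows, each an object with "xyz": the shift along the tool's x, y, z as a fraction of full scale, a list of three; "spin": the turn about the tool's z as a fraction of full scale. In form: [{"xyz": [x, y, z], "spin": spin}, ...]. A call has exactly 10 rows; each row shifts and turns the commanded pose from where the row before left it, along the tool's axes as they then stand; what a row does not reach is not made up. Full scale, the value 1, is 80 mm for a shift and 0.1 rad for a turn. A row lasts 1/8 s, in which the tool goes at most 62.5 mm and 10.7 degrees, less where a joint would pass 70% of its speed; a pose out of reach is approached as far as the arm can. A call with a number of a shift or a turn outside -1 to 1 is refused whole. A call with a gripper value outside its range is refused whole. "gripper" is the opening in per cent of the stroke, from 0 (shut) to 100 (fully open), set as the call begins (left out, the last holds). The fingers move at their own pace and stop on an object; the grip force is fixed at half the most. Time passes only in rows, so rows that do not move let the fingers close, or fill a call up. It gives the time, the measured TCP pose, the force, the opening and the grip force at its end, in the units of the state.
- bot.get_obs(): the state, without advancing time (a new reading comes with each control period).
- bot.capture(name): name is "scene" or "top"; returns the picture (420x560x3 uint8, blue, green, red); there is no depth.
- bot.get_calibration(name): a dict with "vfov" (degrees; the focal length in pixels is half the picture's height over the tangent of half this angle, whatever the lens; pixels are square), "cx", "cy" (the principal point, pixels), "eye" and "rotation" of the camera in the world. Camera axes: x right, y down, z forward; pixel columns grow to the right and rows downward; lengths in mm; the calibration is good to about 2 mm. A picture is of the moment at which its call begins. get_calibration takes no time and is no camera call.
- bot.close_job(): hands the job in; it is judged then, once.
The state is a dict: "time": time; "joint_positions": joint angles; "dq": joint speeds; "tau": joint torques, N m; "tool_pos": TCP position; "tcp_rot": TCP orientation; "contact_force": force on the tool from outside, world axes, zero at the start; "moment": the same for the moment, N m; "grip_width": finger opening in mm; "finger_force": force on a finger pad.
Only numpy, scipy, OpenCV 4.12 (cv2) and the standard library are available. Lean on these libraries where they do the work, as an engineer would, in place of code of your own. Each camera call takes 0.05 s, during which the arm holds its last target. There are 200 camera calls.

## Working session

There is one attempt and no reset: what is moved stays moved. The work goes in short steps, Python scripts to look and compute and a tool call to move; the robot and the scene stay as the last step left them, time stands still between calls to the robot, and variables do not carry over. Pictures are saved under pics/ and viewed, at most 10 in all, crops included, and the job is handed in when it is done.

Besides the shell and the picture viewer there is one more tool, called after ">>>" as name([rows], argument=value, ...), one row to a line, values as JSON. jog_arm: Moves the arm, as the interface text tells. Shift numbers are shares of 80 mm and turn numbers shares of 0.1 rad, none past 1 either way. Its arguments: {"type":"object","properties":{"targets":{"type":"array","items":{"type":"object","properties":{"xyz":{"type":"array","items":{"type":"number"}},"spin":{"type":"number"}}}},"gripper":{"type":"number"}},"required":["targets"]}

```bash
mkdir -p pics; python3 - <<'E'
from plant import bot
import cv2
for n in ("scene","top"):
    cv2.imwrite(f"pics/{n}0.png",bot.capture(n)); c=bot.get_calibration(n); print(n,c)
o=bot.get_obs(); print(o)
E
```

```text
scene {'vfov': 57.67602201224069, 'cx': 275.29904957429187, 'cy': 212.45576182211764, 'eye': array([ 149.63690842, -440.99112025,  623.12822793]), 'rotation': array([-2.20848065,  0.02263272, -0.55711417])}
top {'vfov': 48.13887761340039, 'cx': 276.0117922736299, 'cy': 206.31942911663404, 'eye': array([ 297.67315606,  175.29321444, 1050.80816221]), 'rotation': array([-2.91542086,  0.00455467, -1.56889646])}
{'time': 0.1, 'joint_positions': array([ 1.06098792e+00,  3.42696297e-01,  1.52490177e+00, -3.33963221e-07,
        1.27536366e+00, -1.45987463e-01]), 'dq': array([-0.00074684, -0.00226869, -0.00305088,  0.00059071,  0.00023759,
       -0.0014509 ]), 'tau': array([ 1.36507129e-03, -4.32002699e+01, -2.44693851e+01,  7.19034160e-02,
        5.25773806e-02, -6.02084015e-05]), 'tool_pos': array([186.62415206, 490.34351754, 226.09887971]), 'tcp_rot': array([-3.14023810e+00, -1.98841275e-04,  2.77777167e+00]), 'contact_force': array([ 0.35875716, -0.58204235, -0.63188753]), 'moment': array([ 0.0402981 ,  0.02655827, -0.0316184 ]), 'finger_force': 0.0, 'grip_width': 91.71726979575158}
```

View pics/top0.png

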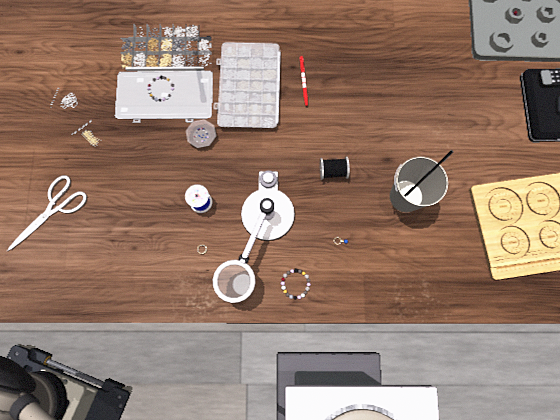

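View pics/scene0.png

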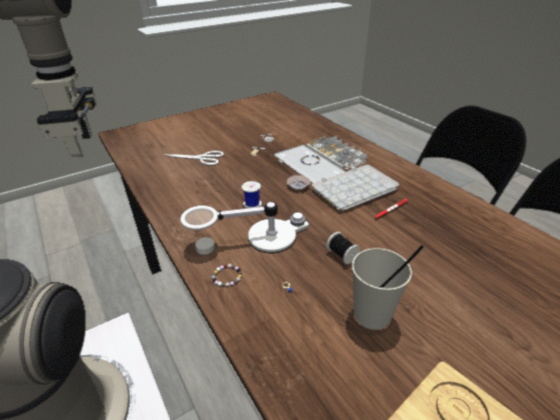

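The top picture shows the gold ring at about (202,249), the lens at (234,281), the post top at (267,206), the button at (268,178), the earring at (341,241) and the bracelet at (295,284). The scene view agrees with this. Next I turn these into positions.

```bash
cat > h.py <<'E'
import numpy as np, cv2
from plant import bot
from scipy.spatial.transform import Rotation as Ro
def pt(n,u,v,z):
    c=bot.get_calibration(n); f=210/np.tan(np.radians(c['vfov'])/2)
    d=Ro.from_euler('xyz',c['rotation']).apply([(u-c['cx'])/f,(v-c['cy'])/f,1])
    return c['eye']+d*(z-c['eye'][2])/d[2]
def px(n,p):
    c=bot.get_calibration(n); f=210/np.tan(np.radians(c['vfov'])/2)
    q=Ro.from_euler('xyz',c['rotation']).inv().apply(np.array(p)-c['eye'])
    return q[:2]/q[2]*f+[c['cx'],c['cy']]
E
python3 - <<'E'
from h import *
for nm,u,v,z in [('ring',202,249,4),('lens',234,281,91),('post',267,206,101),('base',268,214,16),('button',268,178,35),('spool',199,198,60),('earr',341,241,4),('brac',295,284,5),('tumbler',420,182,131)]:
    print(nm,pt('top',u,v,z).round(1), px('scene',pt('top',u,v,z)).round())
i=cv2.imread('pics/top0.png')[165:305,185:325]
j=cv2.imread('pics/scene0.png')[170:270,170:310]
cv2.imwrite('pics/c.png',cv2.resize(i,(600,600),interpolation=2)); cv2.imwrite('pics/d.png',cv2.resize(j,(784,560),interpolation=2))
E
```

```text
ring [440.3 346.1   4. ] [218. 217.]
lens [363.5 264.7  91. ] [198. 215.]
post [516.9 198.7 101. ] [269. 204.]
base [518.  198.5  16. ] [271. 232.]
button [596.7 198.5  35. ] [297. 216.]
spool [544.1 347.6  60. ] [250. 187.]
earr [458.8  34.4   4. ] [287. 286.]
brac [363.1 138.4   5. ] [226. 274.]
tumbler [ 560.2 -112.2  131. ] [378. 266.]
```

View pics/c.png

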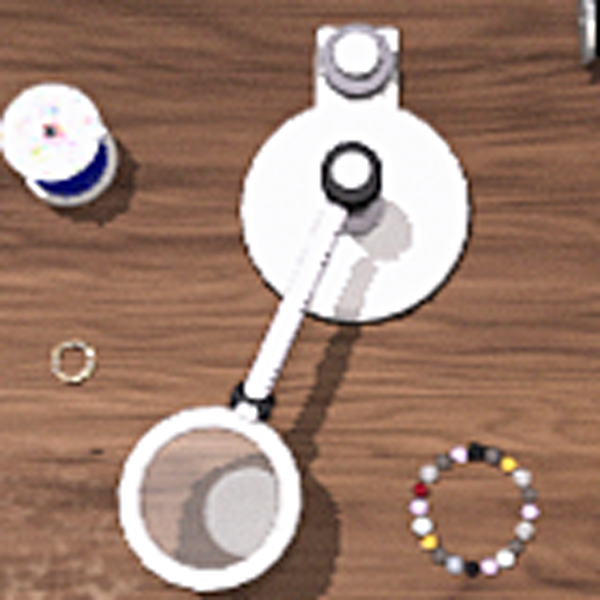

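View pics/d.png

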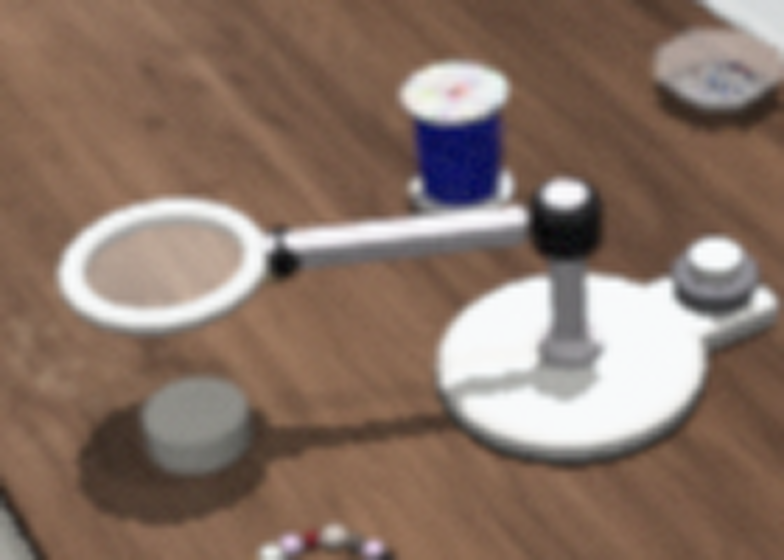

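The crops put the axis at (517.5,198.5), with the lens 168 mm out and the ring 167 mm out. That matches the given sizes, and the base yaw comes out at about 0. The arm has to turn about 0.68 rad clockwise. I'll go to the right-hand side of the bar with the fingers shut.

>>> jog_arm([
  {"xyz": [-0.2, -0.12, 0], "spin": 0.04},
  {"xyz": [-0.4, -0.24, 0], "spin": 0.04},
  {"xyz": [-0.44, -0.26, 0], "spin": 0.04},
  {"xyz": [-0.46, -0.28, 0], "spin": 0.04},
  {"xyz": [-0.46, -0.28, 0], "spin": 0.04},
  {"xyz": [-0.46, -0.28, 0], "spin": 0.04},
  {"xyz": [-0.46, -0.28, 0], "spin": 0.04},
  {"xyz": [-0.44, -0.26, 0], "spin": 0.04},
  {"xyz": [-0.4, -0.24, 0], "spin": 0.04},
  {"xyz": [-0.3, -0.15, 0], "spin": 0.04},
], gripper=0)

```text
time: 1.35
tool_pos: [414.4, 190.9, 226.7]
tcp_rot: [-3.141, 0.0, 2.736]
contact_force: [0.6, -0.5, -0.2]
grip_width: 0.5
finger_force: 0.0
```

>>> jog_arm([
  {"xyz": [0, 0, 0.1]},
  {"xyz": [0, 0, 0.25]},
  {"xyz": [0, 0, 0.3]},
  {"xyz": [0, 0, 0.3]},
  {"xyz": [0, 0, 0.3]},
  {"xyz": [0, 0, 0.3]},
  {"xyz": [0, 0, 0.25]},
  {"xyz": [0, 0, 0.15]},
  {"xyz": [0, 0, 0.1]},
  {"xyz": [0, 0, 0]},
])

```text
invalid input
```

```bash
python3 - <<'E'
from h import *
o=bot.get_obs(); print(o['tool_pos'],o['tcp_rot'],o['contact_force'])
a=bot.capture('top')[165:305,185:325]; b=bot.capture('scene')[170:310,150:290]
cv2.imwrite('pics/e.png',cv2.resize(np.hstack([a,b]),(800,400),interpolation=2))
E
```

```text
[414.44834533 190.85021096 226.67634711] [-3.14117149e+00  1.03717908e-04  2.73586317e+00] [ 0.55432187 -0.45745703 -0.24649647]
```

View pics/e.png

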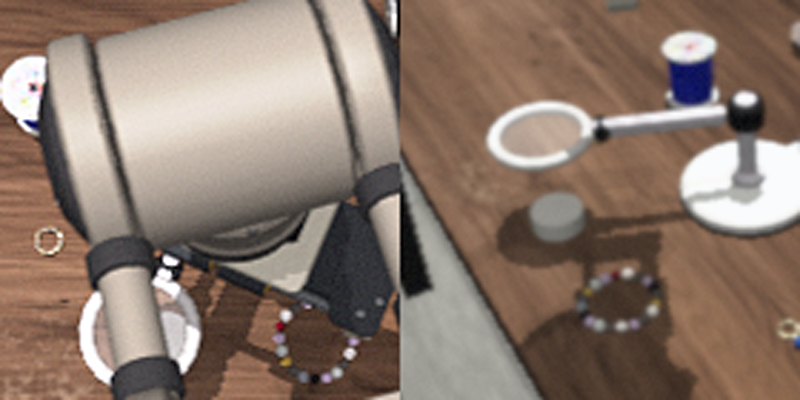

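The move call was refused because each row needs a spin value. The picture shows the arm hiding the bar in the top view, the lens not moved, and the fingers still above it. I'll send the descent again.

>>> jog_arm([
  {"xyz": [0, 0, 0.1], "spin": 0},
  {"xyz": [0, 0, 0.25], "spin": 0},
  {"xyz": [0, 0, 0.3], "spin": 0},
  {"xyz": [0, 0, 0.3], "spin": 0},
  {"xyz": [0, 0, 0.3], "spin": 0},
  {"xyz": [0, 0, 0.3], "spin": 0},
  {"xyz": [0, 0, 0.25], "spin": 0},
  {"xyz": [0, 0, 0.15], "spin": 0},
  {"xyz": [0, 0, 0.1], "spin": 0},
  {"xyz": [0, 0, 0], "spin": 0},
])

```text
time: 2.7
tool_pos: [413.6, 193.5, 62.6]
tcp_rot: [-3.141, -0.0, 2.738]
contact_force: [0.1, -0.5, -0.1]
grip_width: 0.5
finger_force: 0.0
```

```bash
python3 - <<'E'
from h import *
o=bot.get_obs(); print(o['tool_pos'],o['tcp_rot'],o['contact_force'])
P=np.array([517.5,198.5]); r=o['tool_pos'][:2]-P
a=bot.capture('top')[165:305,185:325]; b=bot.capture('scene')[170:310,150:290]
cv2.imwrite('pics/f.png',cv2.resize(np.hstack([a,b]),(800,400),interpolation=2))
y=o['tcp_rot'][2]; X=np.array([np.cos(y),np.sin(y)]);Y=np.array([np.sin(y),-np.cos(y)])
print('rel post in tool axes',r@X,r@Y)
E
```

```text
[413.6245357  193.4720428   62.55164485] [-3.14137296e+00 -3.96050319e-04  2.73823229e+00] [ 0.06195447 -0.52542218 -0.09203657]
rel post in tool axes 93.56563858603388 -45.396736813693146
```

View pics/f.png

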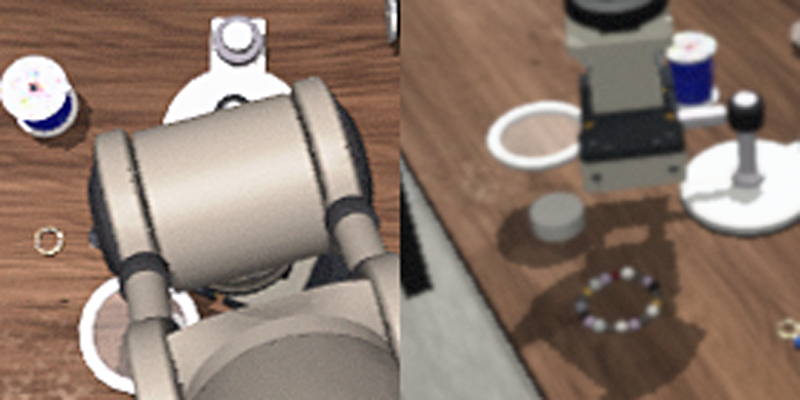

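The top view shows the gripper beside the bar, with nothing else touched. Next is a slow approach, then an arc about the post.

>>> jog_arm([
  {"xyz": [0, 0.06, 0], "spin": 0},
  {"xyz": [0, 0.06, 0], "spin": 0},
  {"xyz": [0, 0.06, 0], "spin": 0},
  {"xyz": [0, 0.05, 0], "spin": 0},
  {"xyz": [0.013, 0.047, 0], "spin": 0.4},
  {"xyz": [0.013, 0.047, 0], "spin": 0.4},
  {"xyz": [0.013, 0.047, 0], "spin": 0.4},
  {"xyz": [0.013, 0.047, 0], "spin": 0.4},
  {"xyz": [0.013, 0.047, 0], "spin": 0.4},
  {"xyz": [0.013, 0.047, 0], "spin": 0.4},
])

```text
time: 4.05
tool_pos: [426.4, 233.1, 62.6]
tcp_rot: [-3.141, -0.0, 2.497]
contact_force: [-0.2, 0.3, 0.8]
grip_width: 0.3
finger_force: 0.5
```

```bash
cat > m.py <<'E'
from h import *
import sys
o=bot.get_obs(); print(o['tool_pos'],o['tcp_rot'],o['contact_force'])
P=np.array([517.5,198.5]); r=o['tool_pos'][:2]-P
y=o['tcp_rot'][2]; X=np.array([np.cos(y),np.sin(y)]);Y=np.array([np.sin(y),-np.cos(y)])
print('rel post in tool axes',r@X,r@Y)
a=bot.capture('top')[165:305,165:305]; b=bot.capture('scene')[150:290,150:290]
cv2.imwrite(f'pics/{sys.argv[1]}.png',cv2.resize(np.hstack([a,b]),(800,400),interpolation=2))
for d in range(100,165,3):
    t=np.radians(d); l=[*(P+170*np.array([np.cos(t),np.sin(t)])),91]
    print(d,px('top',l).round(1),px('scene',l).round(1),end='; ')
E
python3 m.py g
```

```text
[426.35530093 233.06749621  62.63591352] [-3.14097014e+00 -2.59934565e-04  2.49673785e+00] [-0.17445383  0.30801045  0.77235228]
rel post in tool axes 93.61957711294819 -27.159579218314928
100 [186.7 220.5] [227.3 180.7]; 103 [187.4 224.7] [224.6 182. ]; 106 [188.3 228.7] [222.1 183.3]; 109 [189.4 232.8] [219.6 184.8]; 112 [190.7 236.8] [217.2 186.3]; 115 [192.3 240.7] [214.9 187.8]; 118 [194.1 244.5] [212.7 189.5]; 121 [196.  248.3] [210.6 191.2]; 124 [198.2 251.9] [208.7 192.9]; 127 [200.6 255.4] [206.9 194.8]; 130 [203.2 258.9] [205.2 196.7]; 133 [206.  262.1] [203.7 198.6]; 136 [208.9 265.2] [202.3 200.6]; 139 [212.  268.2] [201.1 202.7]; 142 [215.3 271. ] [200.  204.8]; 145 [218.8 273.6] [199.1 206.9]; 148 [222.3 276.1] [198.4 209.1]; 151 [226.1 278.3] [197.9 211.3]; 154 [229.9 280.4] [197.6 213.5]; 157 [233.9 282.2] [197.5 215.8]; 160 [237.9 283.9] [197.5 218. ]; 163 [242.1 285.3] [197.8 220.3];
```

View pics/g.png

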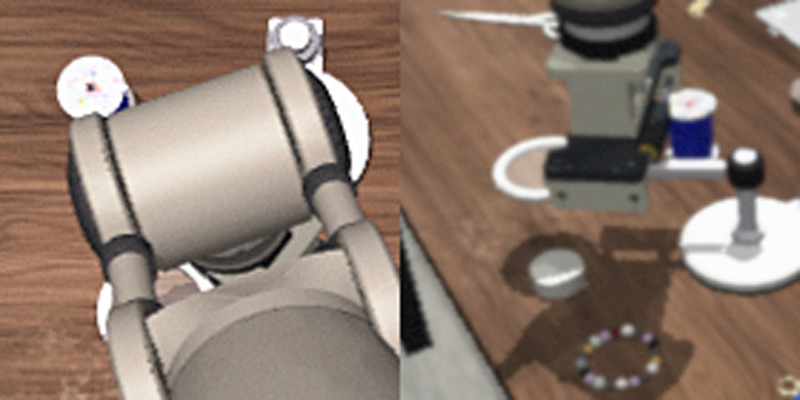

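The lens has moved: its centre in the scene view is now near row 209, so the arm stands at about 148°. The force is under 1 N. I'll continue the same arc.

>>> jog_arm([
  {"xyz": [0.013, 0.047, 0], "spin": 0.4},
  {"xyz": [0.013, 0.047, 0], "spin": 0.4},
  {"xyz": [0.013, 0.047, 0], "spin": 0.4},
  {"xyz": [0.013, 0.047, 0], "spin": 0.4},
  {"xyz": [0.013, 0.047, 0], "spin": 0.4},
  {"xyz": [0.013, 0.047, 0], "spin": 0.4},
  {"xyz": [0.013, 0.047, 0], "spin": 0.4},
  {"xyz": [0.013, 0.047, 0], "spin": 0.4},
  {"xyz": [0.013, 0.047, 0], "spin": 0.4},
  {"xyz": [0, 0, 0], "spin": 0},
])

```text
time: 5.4
tool_pos: [444.3, 263.1, 62.6]
tcp_rot: [3.142, -0.0, 2.139]
contact_force: [-0.5, 0.1, -0.5]
grip_width: 0.3
finger_force: 0.0
```

```bash
python3 m.py i
```

```text
[444.32179316 263.12548677  62.6192227 ] [ 3.14157126e+00 -5.21300118e-05  2.13911080e+00] [-0.48114467  0.09060392 -0.48162691]
rel post in tool axes 93.85237037425998 -26.893048781600328
100 [186.7 220.5] [227.3 180.7]; 103 [187.4 224.7] [224.6 182. ]; 106 [188.3 228.7] [222.1 183.3]; 109 [189.4 232.8] [219.6 184.8]; 112 [190.7 236.8] [217.2 186.3]; 115 [192.3 240.7] [214.9 187.8]; 118 [194.1 244.5] [212.7 189.5]; 121 [196.  248.3] [210.6 191.2]; 124 [198.2 251.9] [208.7 192.9]; 127 [200.6 255.4] [206.9 194.8]; 130 [203.2 258.9] [205.2 196.7]; 133 [206.  262.1] [203.7 198.6]; 136 [208.9 265.2] [202.3 200.6]; 139 [212.  268.2] [201.1 202.7]; 142 [215.3 271. ] [200.  204.8]; 145 [218.8 273.6] [199.1 206.9]; 148 [222.3 276.1] [198.4 209.1]; 151 [226.1 278.3] [197.9 211.3]; 154 [229.9 280.4] [197.6 213.5]; 157 [233.9 282.2] [197.5 215.8]; 160 [237.9 283.9] [197.5 218. ]; 163 [242.1 285.3] [197.8 220.3];
```

View pics/i.png

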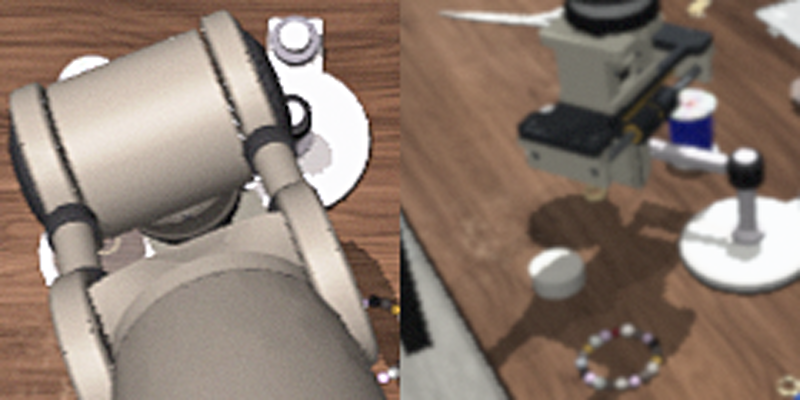

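The top view shows the lens rim's left edge at u≈179, so the arm is at about 126–127°. I'll push a further 0.14 rad and then back off to measure.

>>> jog_arm([
  {"xyz": [0.013, 0.047, 0], "spin": 0.4},
  {"xyz": [0.013, 0.047, 0], "spin": 0.4},
  {"xyz": [0.013, 0.047, 0], "spin": 0.4},
  {"xyz": [0.007, 0.024, 0], "spin": 0.2},
  {"xyz": [0, 0, 0], "spin": 0},
  {"xyz": [0, -0.1, 0], "spin": 0},
  {"xyz": [0, -0.2, 0], "spin": 0},
  {"xyz": [0, -0.3, 0], "spin": 0},
  {"xyz": [-0.1, -0.4, -0.3], "spin": 0},
  {"xyz": [0, 0, 0], "spin": 0},
])

```text
time: 6.75
tool_pos: [383.3, 231.5, 87.8]
tcp_rot: [3.141, 0.0, 1.998]
contact_force: [0.1, -0.7, 0.4]
grip_width: 0.3
finger_force: 0.0
```

>>> jog_arm([
  {"xyz": [0, -0.2, -0.3], "spin": 0},
  {"xyz": [0, -0.3, -0.3], "spin": 0},
  {"xyz": [0, -0.3, -0.3], "spin": 0},
  {"xyz": [0, -0.4, -0.2], "spin": 0},
  {"xyz": [0, -0.4, 0], "spin": 0},
  {"xyz": [0, -0.4, 0], "spin": 0},
  {"xyz": [0, -0.3, 0], "spin": 0},
  {"xyz": [0, -0.2, 0], "spin": 0},
  {"xyz": [0, 0, 0], "spin": 0},
  {"xyz": [0, 0, 0], "spin": 0},
])

```text
time: 8.0
tool_pos: [203.5, 149.8, 175.0]
tcp_rot: [3.14, 0.0, 1.998]
contact_force: [-0.4, -0.1, -0.7]
grip_width: 0.4
finger_force: 0.0
```

```bash
python3 m.py j | head -2
```

```text
[203.49305901 149.82185486 174.96642287] [3.14019516e+00 6.79555221e-05 1.99764255e+00] [-0.38511306 -0.08710765 -0.74899552]
rel post in tool axes 85.68897638225678 -305.98581688136704
```

View pics/j.png

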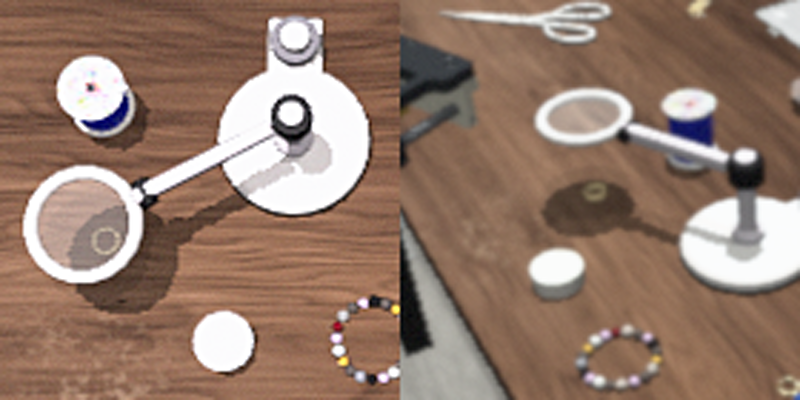

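The view is clear: the lens now stands at about (194,243.5) in the top picture, with the ring seen through it. The jar and the bracelet have not moved. I'll measure the offset precisely.

```bash
python3 - <<'E'
from h import *
from scipy.optimize import least_squares
def ell(n,c,r,th=195):
    im=bot.capture(n); g=im.min(2); x,y=map(int,c)
    m=np.zeros_like(g); m[y-r:y+r,x-r:x+r]=(g[y-r:y+r,x-r:x+r]>th)*255
    cs=cv2.findContours(m,cv2.RETR_EXTERNAL,cv2.CHAIN_APPROX_NONE)[0]
    k=cv2.convexHull(max(cs,key=len)); return cv2.fitEllipse(k)
et=ell('top',(194,243),22); es=ell('scene',(213,190),19); print(et,es)
def tri(a,b):
    return least_squares(lambda p:np.r_[px('top',p)-a,px('scene',p)-b],[440,340,50]).x
print('lens tri',tri(et[0],es[0]),'top@91',pt('top',*et[0],91),'scene@91',pt('scene',*es[0],91))
rt=(202.0,249.2); rs=(150+(596-400)/2.857,150+191/2.857)
print('ring',pt('top',*rt,4),pt('scene',*rs,4),tri(rt,rs))
for b in[(297.6,215.6)]: print('button',tri((268.7,177.5),b))
E
```

```text
((193.96324157714844, 242.8470458984375), (39.76221466064453, 43.25971221923828), 56.93265151977539) ((213.75999450683594, 190.10337829589844), (18.251726150512695, 32.88032150268555), 82.59465026855469)
lens tri [441.37876731 349.71532942  87.25475962] top@91 [441.17766194 348.94268486  91.        ] scene@91 [438.76561374 344.26595278  91.        ]
ring [439.8653229  346.08103739   4.        ] [441.5887088  343.85188118   4.        ] [440.98743489 346.09862561   2.41507895]
button [598.12489636 196.84396655  35.03316782]
```

```bash
python3 - <<'E'
from h import *
for n,c in(('top',(194,243)),('scene',(213,190))):
    im=cv2.resize(bot.capture(n),None,fx=4,fy=4,interpolation=2); g=im.min(2)
    m=((g>190)*255).astype('uint8')
    cs,h=cv2.findContours(m,cv2.RETR_CCOMP,cv2.CHAIN_APPROX_NONE)
    for k,hh in zip(cs,h[0]):
        if hh[3]>=0 and len(k)>60:
            e=cv2.fitEllipse(k); p=(np.array(e[0])-1.5)/4
            if np.hypot(*(p-c))<8: print(n,p,np.array(e[1])/4,pt(n,*p,88))
E
```

```text
top [193.62307739 243.03672791] [31.94535255 33.04106903] [441.23029524 350.17259018  88.        ]
scene [213.83293152 189.94322205] [12.87383175 25.84124947] [440.86955451 349.28159189  88.        ]
```

The lens stands at about (441,350) and the ring at about (440.5,346). That is within 4 mm, mostly along the arm, which its 170 mm length fixes. Now the button, at about (597,198,35): first I turn the tool so that its y axis lies across the base.

>>> jog_arm([
  {"xyz": [0, 0, 0], "spin": -1},
  {"xyz": [0, 0, 0], "spin": -1},
  {"xyz": [0, 0, 0], "spin": -1},
  {"xyz": [0, 0, 0], "spin": -1},
  {"xyz": [0, 0, 0], "spin": -1},
  {"xyz": [0, 0, 0], "spin": -1},
  {"xyz": [0, 0, 0], "spin": -1},
  {"xyz": [0, 0, 0], "spin": -1},
  {"xyz": [0, 0, 0], "spin": -1},
  {"xyz": [0, 0, 0], "spin": -1},
])

```text
time: 9.55
tool_pos: [202.6, 149.5, 174.7]
tcp_rot: [3.142, -0.0, 3.001]
contact_force: [-0.4, -0.2, -0.5]
grip_width: 0.6
finger_force: 0.0
```

>>> jog_arm([
  {"xyz": [0, 0, 0], "spin": -1},
  {"xyz": [0, 0, 0], "spin": -0.44},
  {"xyz": [-0.3, 0.04, 0], "spin": 0},
  {"xyz": [-0.5, 0.08, 0], "spin": 0},
  {"xyz": [-0.6, 0.08, 0], "spin": 0},
  {"xyz": [-0.6, 0.08, 0], "spin": 0},
  {"xyz": [-0.6, 0.08, 0], "spin": 0},
  {"xyz": [-0.6, 0.08, 0], "spin": 0},
  {"xyz": [-0.6, 0.08, 0], "spin": 0},
  {"xyz": [-0.5, 0.08, 0], "spin": 0},
])

```text
time: 10.8
tool_pos: [548.2, 197.7, 174.0]
tcp_rot: [-3.142, -0.0, 3.141]
contact_force: [-1.0, -0.3, -0.6]
grip_width: 0.4
finger_force: 0.0
```

>>> jog_arm([
  {"xyz": [-0.3, 0, 0], "spin": 0},
  {"xyz": [-0.2, 0, 0], "spin": 0},
  {"xyz": [-0.12, 0, 0], "spin": 0},
  {"xyz": [0, 0, 0.3], "spin": 0},
  {"xyz": [0, 0, 0.4], "spin": 0},
  {"xyz": [0, 0, 0.4], "spin": 0},
  {"xyz": [0, 0, 0.3], "spin": 0},
  {"xyz": [0, 0, 0.1], "spin": 0},
  {"xyz": [0, 0, 0], "spin": 0},
  {"xyz": [0, 0, 0], "spin": 0},
])

```text
time: 12.05
tool_pos: [596.8, 197.7, 56.0]
tcp_rot: [3.141, 0.002, -3.141]
contact_force: [0.3, 0.7, -0.7]
grip_width: 0.5
finger_force: 0.0
```

```bash
python3 - <<'E'
from h import *
o=bot.get_obs(); print(o['tool_pos'],o['contact_force'])
a=bot.capture('top')[140:280,195:335]; b=bot.capture('scene')[150:290,210:350]
cv2.imwrite('pics/k.png',cv2.resize(np.hstack([a,b]),(800,400),interpolation=2))
E
```

```text
[596.75982935 197.74954902  55.98689401] [ 0.32479739  0.67607677 -0.6610612 ]
```

View pics/k.png

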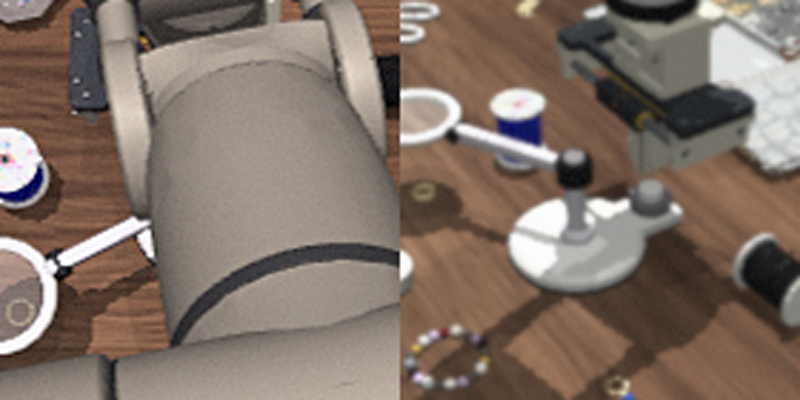

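The scene view shows the gripper over the button at (650,195) in the crop, clear of the post and the cord spool. I'll press slowly and read the force.

>>> jog_arm([
  {"xyz": [0, 0, 0.08], "spin": 0},
  {"xyz": [0, 0, 0.08], "spin": 0},
  {"xyz": [0, 0, 0.06], "spin": 0},
  {"xyz": [0, 0, 0.03], "spin": 0},
  {"xyz": [0, 0, 0.025], "spin": 0},
  {"xyz": [0, 0, 0.02], "spin": 0},
  {"xyz": [0, 0, 0], "spin": 0},
  {"xyz": [0, 0, 0], "spin": 0},
  {"xyz": [0, 0, 0], "spin": 0},
  {"xyz": [0, 0, 0], "spin": 0},
])

```text
time: 13.4
tool_pos: [595.8, 197.5, 31.3]
tcp_rot: [-3.142, -0.0, -3.141]
contact_force: [-3.7, -1.1, 5.5]
grip_width: 0.3
finger_force: 2.7
```

>>> jog_arm([
  {"xyz": [0, 0, 0.01], "spin": 0},
  {"xyz": [0, 0, 0.01], "spin": 0},
  {"xyz": [0, 0, 0], "spin": 0},
  {"xyz": [0, 0, 0], "spin": 0},
  {"xyz": [0, 0, 0], "spin": 0},
  {"xyz": [0, 0, 0], "spin": 0},
  {"xyz": [0, 0, 0], "spin": 0},
  {"xyz": [0, 0, 0], "spin": 0},
  {"xyz": [0, 0, 0], "spin": 0},
  {"xyz": [0, 0, 0], "spin": 0},
])

```text
time: 14.65
tool_pos: [595.9, 197.5, 31.0]
tcp_rot: [3.142, 0.0, -3.141]
contact_force: [-6.6, -1.9, 14.0]
grip_width: 0.2
finger_force: 7.1
```

```bash
python3 - <<'E'
from h import *
for i in range(4):
    bot.capture('scene'); o=bot.get_obs(); print(o['tool_pos'],o['contact_force'],o['moment'])
E
```

```text
[595.91155569 197.52281283  31.07501196] [-8.08861117 -2.94813055 14.61577709] [-0.31583685  1.24408153  0.07358196]
[595.88551354 197.54500495  31.05681483] [-6.8495035  -1.45997498 14.7784421 ] [-0.30846995  1.25993145  0.02107335]
[595.90288238 197.53081311  31.0587855 ] [-7.41015897 -2.51710652 14.48299744] [-0.37839417  1.24102644 -0.0249493 ]
[595.86000715 197.5273959   31.02989496] [-7.72694711 -2.4120853  14.73849149] [-0.36436897  1.22757565 -0.00639932]
```

The press has met a hard stop at z≈31. I'll check the travel from the spring force on the way up.

>>> jog_arm([
  {"xyz": [0, 0, -0.02], "spin": 0},
  {"xyz": [0, 0, -0.02], "spin": 0},
  {"xyz": [0, 0, 0], "spin": 0},
  {"xyz": [0, 0, 0], "spin": 0},
  {"xyz": [0, 0, 0], "spin": 0},
  {"xyz": [0, 0, 0], "spin": 0},
  {"xyz": [0, 0, 0], "spin": 0},
  {"xyz": [0, 0, 0], "spin": 0},
  {"xyz": [0, 0, 0], "spin": 0},
  {"xyz": [0, 0, 0], "spin": 0},
])

```text
time: 16.1
tool_pos: [596.2, 197.6, 32.8]
tcp_rot: [3.141, 0.0, -3.141]
contact_force: [-1.0, 0.5, 3.7]
grip_width: 0.5
finger_force: 1.5
```

>>> jog_arm([
  {"xyz": [0, 0, -0.02], "spin": 0},
  {"xyz": [0, 0, 0], "spin": 0},
  {"xyz": [0, 0, 0], "spin": 0},
  {"xyz": [0, 0, 0], "spin": 0},
  {"xyz": [0, 0, 0], "spin": 0},
  {"xyz": [0, 0, 0], "spin": 0},
  {"xyz": [0, 0, 0], "spin": 0},
  {"xyz": [0, 0, 0], "spin": 0},
  {"xyz": [0, 0, 0], "spin": 0},
  {"xyz": [0, 0, 0], "spin": 0},
])

```text
time: 17.35
tool_pos: [596.1, 197.6, 34.4]
tcp_rot: [3.141, 0.0, -3.141]
contact_force: [1.7, 0.6, 3.0]
grip_width: 0.7
finger_force: 1.2
```

>>> jog_arm([
  {"xyz": [0, 0, -0.02], "spin": 0},
  {"xyz": [0, 0, 0], "spin": 0},
  {"xyz": [0, 0, 0], "spin": 0},
  {"xyz": [0, 0, 0], "spin": 0},
  {"xyz": [0, 0, 0], "spin": 0},
  {"xyz": [0, 0, 0], "spin": 0},
  {"xyz": [0, 0, 0], "spin": 0},
  {"xyz": [0, 0, 0], "spin": 0},
  {"xyz": [0, 0, 0], "spin": 0},
  {"xyz": [0, 0, 0], "spin": 0},
])

```text
time: 18.6
tool_pos: [596.0, 197.5, 35.9]
tcp_rot: [3.142, -0.0, -3.141]
contact_force: [1.6, -0.1, 1.6]
grip_width: 0.2
finger_force: 0.8
```

>>> jog_arm([
  {"xyz": [0, 0, -0.02], "spin": 0},
  {"xyz": [0, 0, 0], "spin": 0},
  {"xyz": [0, 0, 0], "spin": 0},
  {"xyz": [0, 0, 0], "spin": 0},
  {"xyz": [0, 0, 0], "spin": 0},
  {"xyz": [0, 0, 0], "spin": 0},
  {"xyz": [0, 0, 0], "spin": 0},
  {"xyz": [0, 0, 0], "spin": 0},
  {"xyz": [0, 0, 0], "spin": 0},
  {"xyz": [0, 0, 0], "spin": 0},
])

```text
time: 19.85
tool_pos: [596.0, 197.5, 37.5]
tcp_rot: [3.142, 0.0, -3.141]
contact_force: [0.6, 0.6, -0.1]
grip_width: 0.1
finger_force: 0.0
```

The spring force starts at z≈37 and reaches about 4 N at the stop at z≈31. That is the full 6 mm of travel, and the button is up again. Now I retreat upwards.

>>> jog_arm([
  {"xyz": [0, 0, -0.1], "spin": 0},
  {"xyz": [0, 0, -0.3], "spin": 0},
  {"xyz": [0, 0, -0.4], "spin": 0},
  {"xyz": [0, 0, -0.4], "spin": 0},
  {"xyz": [0, 0, -0.4], "spin": 0},
  {"xyz": [0, 0, -0.2], "spin": 0},
  {"xyz": [0.1, 0, 0], "spin": 0},
  {"xyz": [0.3, 0, 0], "spin": 0},
  {"xyz": [0.5, 0, 0], "spin": 0},
  {"xyz": [0.6, 0, 0], "spin": 0},
])

```text
time: 21.1
tool_pos: [473.7, 197.2, 179.6]
tcp_rot: [-3.141, -0.003, 3.141]
contact_force: [-0.2, 0.4, -0.1]
grip_width: 0.3
finger_force: 0.0
```

>>> jog_arm([
  {"xyz": [0.6, 0, 0], "spin": 0},
  {"xyz": [0.6, 0, 0], "spin": 0},
  {"xyz": [0.6, 0, 0], "spin": 0},
  {"xyz": [0.5, 0, 0], "spin": 0},
  {"xyz": [0.4, 0, 0], "spin": 0},
  {"xyz": [0.2, 0, 0], "spin": 0},
  {"xyz": [0, 0, 0], "spin": 0},
  {"xyz": [0, 0, 0], "spin": 0},
  {"xyz": [0, 0, 0], "spin": 0},
  {"xyz": [0, 0, 0], "spin": 0},
])

```text
time: 22.35
tool_pos: [244.5, 197.4, 181.4]
tcp_rot: [-3.142, -0.0, 3.141]
contact_force: [-0.1, -0.4, 0.8]
grip_width: 0.5
finger_force: 0.0
```

```bash
python3 - <<'E'
from h import *
o=bot.get_obs(); print(o['time'],o['tool_pos'],o['contact_force'])
a0=cv2.imread('pics/top0.png'); a=bot.capture('top')
d=cv2.GaussianBlur(cv2.absdiff(a,a0).max(2),(3,3),0)[20:310]>45
n,l,s,c=cv2.connectedComponentsWithStats(d.astype('uint8'))
for q,k in zip(s[1:],c[1:]):
    if q[4]>12: print('changed',k+[0,20],q[2:])
g=cv2.resize(a,None,fx=4,fy=4,interpolation=2).min(2); m=((g>190)*255).astype('uint8')
cs,h=cv2.findContours(m,cv2.RETR_CCOMP,cv2.CHAIN_APPROX_NONE)
for k,hh in zip(cs,h[0]):
    if hh[3]>=0 and len(k)>60:
        p=(np.array(cv2.fitEllipse(k)[0])-1.5)/4
        if np.hypot(*(p-(194,243)))<8: print('lens',p,pt('top',*p,88))
E
```

```text
22.35 [244.50602817 197.44565128 181.4012464 ] [-0.08081416 -0.41979316  0.75324794]
changed [223.2303933  260.86455667] [  97   98 4297]
changed [264.56521739 220.52173913] [ 4  8 23]
changed [257.05263158 226.63157895] [ 8  6 19]
changed [267.10869565 233.36956522] [ 9 14 46]
changed [290.53846154 308.61538462] [ 9  3 13]
lens [193.62213135 243.0344696 ] [441.2349958  350.17474026  88.        ]
```

The lens has stayed where I left it. The only changes in the picture are the swing arm and its shadow, plus a small patch near the table's front edge. I'll hand in.

```bash
python3 -c "
from plant import bot
print(bot.close_job())"
```

```text
the job is handed in; nothing more can be done
None
```

I pushed the lens round to stand over the gold ring, about 4 mm off centre by my measurement, pressed the light button fully down and let it come up; nothing else appeared to have moved when I handed the job in.

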